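# Fill the yosegi box with sample pieces from the bolted showcase

## Robot

A 7-joint arm with a two-finger parallel gripper is mounted at the origin on the work surface. World frame = base frame: x ahead of the robot, y to its left, z up, the work surface at z = 0. Lengths are in m, angles in rad, forces in N, time in s.
With the tool pointing down it reaches from about 0.35 to 0.9 m from the base axis. Payload 8.1 kg.
Tool frame: the origin (TCP) lies between the finger pads, 19 mm behind the fingertips; this is the grasp point; z points along the fingers, y is the line along which they close (so a half turn about z gives the same grasp; the last joint's range is limited). The gripper opens to 92 mm and grips with 3 to 60 N. Pads are 19 mm wide; open, the fingers measure 130 mm over their backs; the gripper's body (75 mm by 190 mm) begins 47 mm behind the grasp point.
Start: joints at [-1.306, 0.434, 0.025, 1.573, -0.012, 1.134, -0.075], TCP at [0.225, 0.583, 0.246] pointing down, gripper open.
Joint ranges: [-2.62, 2.62], [-0.44, 2.09], [-1.27, 1.32], [0.08, 2.57], [-1.32, 4.46], [0.12, 2], [-2.74, 2.74]. Speed limits (rad/s): [2.22, 2.22, 3.01, 3.01, 3.14, 3.14, 3.14].

## Interface

Orientations are given as a 3x3 rotation matrix whose columns are the frame's x, y, z axes.
In Python, from cell import bot, kin, status, eyes gives the robot as it stands. The module is installed in compiled form; this text tells all that it offers. Calls block until the motion is done:
- bot.reach(position, orientation): joint-space move of the TCP to a pose.
- bot.movel(position, orientation=None, rate=0.15, max_force=None): straight line of the TCP; orientation=None keeps the orientation; rate is the mean speed in m/s. With max_force (N) it stops when the force on the tool has changed by that much, and returns True; else False.
- bot.move_joints(angles): joint-space move.
- bot.open_jaws() and bot.grasp(): open the fingers fully, or close them until they stop; the grip force is fixed at half the most.
- bot.sleep(seconds).
- kin.inverse_kinematics(position, orientation): joint angles nearest the present ones, or None.
- status.observe(): the state.
- eyes.snapshot(name): name is "side" or "top" or "wrist"; returns the picture (420x560x3 uint8, red, green, blue); there is no depth.
- eyes.camera_model(name): a dict with "fx", "fy", "cx", "cy" (pixels), "view" (4x4, takes a point from world to camera coordinates); the wrist camera has in their place "mount" (4x4, takes a point from camera to tool coordinates, whose origin is the TCP and whose axes are the flange's). Camera axes: x right, y down, z forward; pixel columns grow to the right and rows downward; lengths in m; the calibration is good to about 2 mm. A picture is of the moment at which its call begins: read the wrist's pose just before it. camera_model takes no time and is no camera call.
A pose or a line that the arm cannot do raises bot.Unreachable and nothing moves.
- bot.close_job(): hands the job in; it is judged then, once.
The state is a dict: "t": time; "q": joint angles; "joint_velocities": joint speeds; "joint_torque": joint torques, N m; "eef_pos": TCP position; "tool_rot": TCP orientation; "ft_force": force on the tool from outside, world axes, zero at the start; "torque": the same for the moment, N m; "finger_gap": finger opening in m; "finger_force": force on a finger pad.
Only numpy, scipy, OpenCV 4.12 (cv2) and the standard library are available. Lean on these libraries where they do the work, as an engineer would, in place of code of your own. Each camera call takes 0.05 s, during which the arm holds its last target. There are 200 camera calls.

## Task

Draw the showcase's brass bolt right back, take the lipped measuring cup out from under the glass and pour all eight wooden pieces from it into the yosegi box. Then stand the empty cup upright on the round coaster, leaving the bolt drawn and the box and the other bench things where they are.

Things in the scene. Friction and masses are not known exactly. Their poses are not given: they have to be found in the camera images.
- showcase: Fixed cedar showcase, open at the front (-x, robot side) and back. Origin on the bench under the cup's starting place; +x away from the robot, +y the way the bolt opens. Plinth spans x -75..110, y -135..235 mm, 20 mm high; two 22 mm posts at x 97, y -120 and +120 mm carry a glass canopy over the cup.
- canopy_edge (a point): Middle of the lower front edge of the glass canopy, 160 mm above the bench, at showcase x -5, y 0 mm. The canopy (12 mm thick) runs from there to x 108 and y -135..135 mm. A tool pointing straight down onto the cup hits it; one leaning back 30 to 50 deg towards the robot fits. Axes of the showcase.
- bolt (a joint): Brass latch bolt, a 12 mm rod along showcase y, axis 48 mm above the bench, 50 mm in front (-x) of the cup's place, barring its way out. 0 = shut, 0.110 m = fully drawn to showcase +y; stays where left, friction 2.5 N. Rod's free end at showcase y -50 mm shut, +60 mm drawn. Staples at y -52 and +66 mm, up to 62 mm high.
- bolt_tab (a point): Middle of the top edge of the upright brass tab on the bolt's handle end: 12 mm thick along showcase y, 22 mm along x, its top 105 mm above the bench and 63 mm tall; at showcase x -50, y +105 mm when shut. It moves with the bolt; its axes are the showcase's.
- cup: Loose hinoki cup with pouring lip, 0.14 kg. Origin in its underside, z up, +x to the lip, which faces away from the robot. Flat parallel sides, outer faces y -30 and +30 mm, 55 mm high, 4 mm thick; back wall's outer face x -31 mm; floor 5 mm thick to x 20 mm, from there the front wall slopes out 45 deg to the lip. Grip across the sides at x 5, z 33 mm.
- cup_lip (a point): Middle of the cup's pouring lip, at x 71, y 0, z 53 mm in the cup's frame; same axes as the cup.
- yosegi_box: Loose heavy (0.9 kg) square yosegi-patterned open box, outer 120 x 120 x 60 mm high, walls and floor 7 mm, inside 106 x 106 mm. Origin at the centre of its underside, z up. Either left or right of the robot's centre line.
- coaster: Fixed round cedar coaster, diameter 116 mm, 8 mm thick; origin at the centre of its underside on the bench, z up. On the other side of the centre line from the box.
- horn: Bystander: black lacquer burnishing horn lying on the bench, about 125 mm long, 24 mm thick.
- weight: Bystander: pewter inkstone weight 50 x 34 mm with a small knob, 36 mm high; origin centre of underside.
- sample_block: Bystander: two-tone hinoki sample block 80 x 35 x 24 mm; origin centre of underside.
- piece0: One of eight loose turned wooden pieces in the cup, a chunky cylinder 16 mm across and 14 mm tall, 10 g; origin at the centre of one end face, z along its axis.
- piece1: One of eight loose turned wooden pieces in the cup, a chunky cylinder 16 mm across and 14 mm tall, 10 g; origin at the centre of one end face, z along its axis.
- piece2: One of eight loose turned wooden pieces in the cup, a chunky cylinder 16 mm across and 14 mm tall, 10 g; origin at the centre of one end face, z along its axis.
- piece3: One of eight loose turned wooden pieces in the cup, a chunky cylinder 16 mm across and 14 mm tall, 10 g; origin at the centre of one end face, z along its axis.
- piece4: One of eight loose turned wooden pieces in the cup, a chunky cylinder 16 mm across and 14 mm tall, 10 g; origin at the centre of one end face, z along its axis.
- piece5: One of eight loose turned wooden pieces in the cup, a chunky cylinder 16 mm across and 14 mm tall, 10 g; origin at the centre of one end face, z along its axis.
- piece6: One of eight loose turned wooden pieces in the cup, a chunky cylinder 16 mm across and 14 mm tall, 10 g; origin at the centre of one end face, z along its axis.
- piece7: One of eight loose turned wooden pieces in the cup, a chunky cylinder 16 mm across and 14 mm tall, 10 g; origin at the centre of one end face, z along its axis.

How it is judged:
By the outcome, as a careful person would: the job done as asked, in the order asked, and still so for the second after the job is handed in, with the robot touching nothing.
It also fails if it takes over 72 s, if anything falls off the work surface, if the arm or the gripper's body presses on something with over 40 N, if the wrist force passes 120 N, or if a joint passes its speed limit or range.

## Working session

There is one attempt and no reset: what is moved stays moved. The work goes in short steps, each a Python script; the robot and the scene stay as the last script left them, time stands still between calls to the robot, and variables do not carry over. Pictures are saved under pics/ and viewed, at most 10 in all, crops included, and the job is handed in when it is done.

```bash
mkdir -p pics; python3 - <<'E'
from cell import bot,kin,status,eyes
import cv2,numpy as np
np.set_printoptions(precision=4,suppress=True)
for n in("top","side"):
    cv2.imwrite(f"pics/{n}0.png",cv2.resize(eyes.snapshot(n)[:,:,::-1],(784,588),interpolation=cv2.INTER_CUBIC))
for n in("top","side","wrist"): print(n,eyes.camera_model(n))
s=status.observe();print(s["t"],s["eef_pos"],s["tool_rot"],s["q"])
E
```

```text
top {'fx': 433.8901394209934, 'fy': 433.8901394209934, 'cx': 268.2934963465967, 'cy': 209.7849425033606, 'view': array([[ 0.0038, -0.9999, -0.0102, -0.0134],
       [-0.9881, -0.0022, -0.1538,  0.5793],
       [ 0.1537,  0.0106, -0.9881,  0.9593],
       [ 0.    ,  0.    ,  0.    ,  1.    ]])}
side {'fx': 444.22398109369016, 'fy': 444.22398109369016, 'cx': 279.01748822134493, 'cy': 210.8307889350036, 'view': array([[ 0.947 , -0.3211, -0.0068, -0.5309],
       [-0.1977, -0.5661, -0.8003,  0.1942],
       [ 0.2532,  0.7592, -0.5996,  0.9307],
       [ 0.    ,  0.    ,  0.    ,  1.    ]])}
wrist {'fx': 295.40117415923373, 'fy': 295.40117415923373, 'cx': 275.6115144597017, 'cy': 210.45486820821955, 'mount': array([[-0.0002, -0.9599, -0.2805,  0.078 ],
       [ 1.    , -0.0001, -0.0002,  0.0001],
       [ 0.0002, -0.2805,  0.9599, -0.1385],
       [ 0.    ,  0.    ,  0.    ,  1.    ]])}
0.1 [0.2246 0.5828 0.2448] [[-0.9331  0.3595 -0.0004]
 [ 0.3595  0.9331 -0.0013]
 [-0.0001 -0.0014 -1.    ]] [-1.3056  0.4351  0.0249  1.574  -0.0116  1.134  -0.0751]
```

View pictures.

View pics/top0.png

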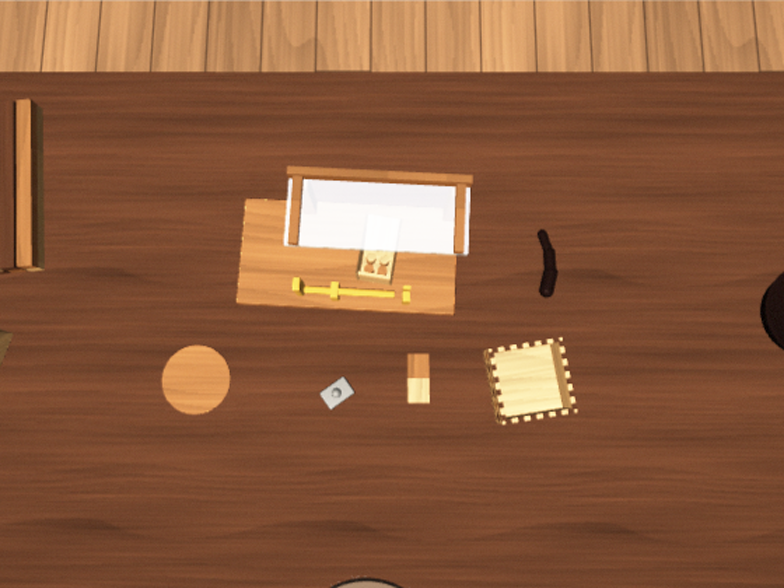

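View pics/side0.png

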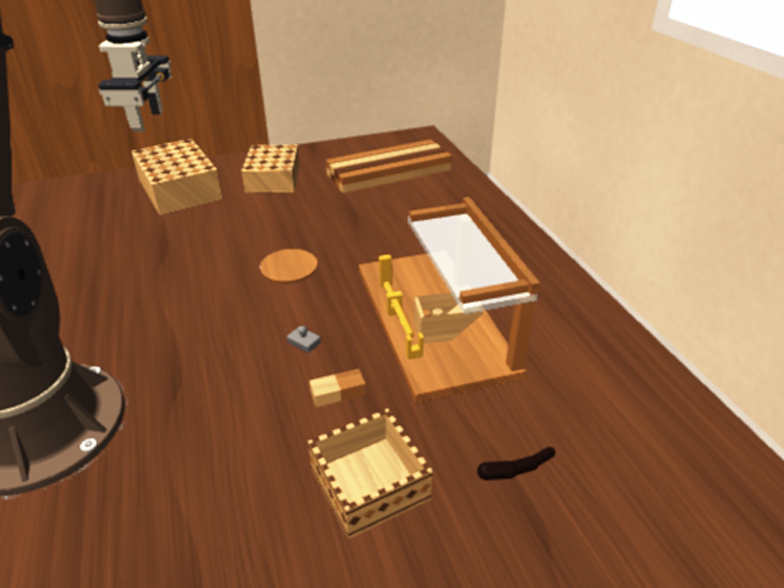

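```bash
cat > h.py <<'E'
from cell import bot,kin,status,eyes
import cv2,numpy as np
from scipy.optimize import least_squares
from scipy.spatial.transform import Rotation as R
np.set_printoptions(precision=4,suppress=True)
S=1.4
def proj(P,cam,T=None):
    m=eyes.camera_model(cam); V=m["view"] if T is None else T
    c=np.asarray(P)@V[:3,:3].T+V[:3,3]
    return np.c_[m["fx"]*c[:,0]/c[:,2]+m["cx"],m["fy"]*c[:,1]/c[:,2]+m["cy"]]
def place(L,p):
    c,s=np.cos(p[3]),np.sin(p[3]); L=np.asarray(L,float)
    return L@np.array([[c,-s,0],[s,c,0],[0,0,1]]).T+np.r_[p[:3]]
def fit(obs,p0):
    # obs: list (cam, local xyz mm, u, v in 1.4x picture)
    def f(p): return np.concatenate([(proj(place([np.array(l)/1e3],p),c)[0]-np.array([u,v])/S) for c,l,u,v in obs])
    r=least_squares(f,p0,loss="soft_l1"); return r.x,r.fun.reshape(-1,2)
E
cat > m.py <<'E'
from h import *
show=[("top",(-75,235,20),236,303),("top",(110,235,20),246,198),("top",(-75,-135,20),454,314),
("top",(-50,105,105),296,279),("top",(-5,135,160),285,245),("top",(-5,-135,160),467,255),
("side",(-50,105,105),385,257),("side",(-75,-135,20),418,388),("side",(110,-135,20),524,371),("side",(-75,235,20),360,264)]
p,r=fit(show,[.62,0,0,0]);print("show",p,np.degrees(p[3]));print(np.c_[r])
box=[("top",(60,60,60),486,349),("top",(60,-60,60),562,339),("top",(-60,-60,60),577,411),("top",(-60,60,60),502,424),
("side",(60,60,60),387,414),("side",(60,-60,60),430,463),("side",(-60,-60,60),348,507),("side",(-60,60,60),310,451)]
p,r=fit(box,[.45,-.25,0,0.1]);print("box",p,np.degrees(p[3]));print(r)
p,r=fit([("top",(0,0,8),196,380),("side",(0,0,8),288.5,264.5)],[.45,.3,0,0]);print("coaster",p,r)
for n,z,o in (("weight",.036,[("top",337,392),("side",303,333)]),("block",.024,[("top",418,378),("side",338,383)])):
    p,r=fit([(c,(0,0,0),u,v) for c,u,v in o],[.45,0,0.02,0]);print(n,p)
E
python3 m.py
```

```text
show [ 0.6312 -0.0126  0.0023 -0.0531] -3.043216720463092
[[-0.5999 -0.997 ]
 [-0.7238 -1.184 ]
 [ 0.1056 -0.2103]
 [ 7.6457  2.5701]
 [-0.578   0.0997]
 [ 0.086  -0.0628]
 [ 1.4051  2.1687]
 [-3.1403  3.5479]
 [ 0.6704 -1.0287]
 [-1.5572 -0.8134]]
box [ 0.4405 -0.2619 -0.0074  0.1795] 10.287336018454415
[[ 0.833  -0.2654]
 [-1.4401 -2.4396]
 [-0.2031 -0.7694]
 [ 0.3872 -0.4476]
 [-0.8005 -1.7014]
 [ 0.7402  7.2111]
 [-1.3335  4.7429]
 [-2.0906 -4.5447]]
coaster [ 0.4388  0.2908 -0.0021  0.    ] [[ 0.0747 -0.5554]
 [-0.7304  0.0533]]
weight [0.4193 0.0516 0.0216 0.    ]
block [ 0.4442 -0.0825  0.0201  0.    ]
```

```bash
python3 - <<'E'
from h import *
im=cv2.imread("pics/side0.png"); im=cv2.resize(im,(560,420),interpolation=cv2.INTER_AREA)
# crop original px
c=im[170:390,215:405]; cv2.imwrite("pics/sidec.png",cv2.resize(c,None,fx=2.7,fy=2.7,interpolation=cv2.INTER_CUBIC))
# IK feasibility of pour poses
def Rcup(psi,th): return (R.from_euler("z",psi)*R.from_euler("y",th)).as_matrix()
def Rt(lean,flip):
    s,c=np.sin(lean),np.cos(lean); z=np.array([s,0,-c]); y=np.array([0,-1. if flip else 1,0]); return np.c_[np.cross(y,z),y,z]
box=np.array([.4405,-.262,.0])
for lean in(37,45):
  for flip in(0,1):
    print(lean,flip)
    for psi in range(-180,180,20):
      row=[]
      for th in(0,40,80,100,115):
        Rc=Rcup(np.radians(psi),np.radians(th)); lip=box+[0,0,.085]
        g=lip+Rc@np.array([5-71,0,33-53])/1e3
        q=kin.inverse_kinematics(g,Rc@Rt(np.radians(lean),flip)); row.append("." if q is None else "X")
      if "X" in row[2:]: print(psi,"".join(row))
E
```

```text
37 0
-180 XXX..
-160 XXX.X
-140 XXXXX
-120 XXXXX
-100 XXXXX
-80 XXXXX
-60 XXXX.
-40 .XX..
-20 .XX..
0 XXXX.
20 XXXXX
40 XXXXX
60 XXXXX
80 XXXXX
100 XXXXX
120 XXX..
140 XXX..
160 XXX..
37 1
-180 XXX..
-160 XXX.X
-140 XXXXX
-120 XXXXX
-100 XXXXX
-80 XXXXX
-60 XXXX.
-40 .XX..
-20 .XX..
0 XXXX.
20 XXXXX
40 XXXXX
60 XXXXX
80 XXXXX
100 XXXXX
120 XXX..
140 XXX..
160 XXX..
45 0
-180 XXXX.
-160 XXXX.
-140 XXXXX
-120 XXXXX
-100 XXXXX
-80 XXXXX
-60 .XXX.
-40 .XXX.
-20 .XXX.
0 .XXX.
20 XXXXX
40 XXXXX
60 XXXXX
80 XXXXX
100 XXXXX
120 XXXX.
140 XXX..
160 XXX..
45 1
-180 XXXX.
-160 XXXX.
-140 XXXXX
-120 XXXXX
-100 XXXXX
-80 XXXXX
-60 .XXX.
-40 .XXX.
-20 .XXX.
0 .XXXX
20 XXXXX
40 XXXXX
60 XXXXX
80 XXXXX
100 XXXXX
120 XXXX.
140 XXX..
160 XXX..
```

View pics/sidec.png

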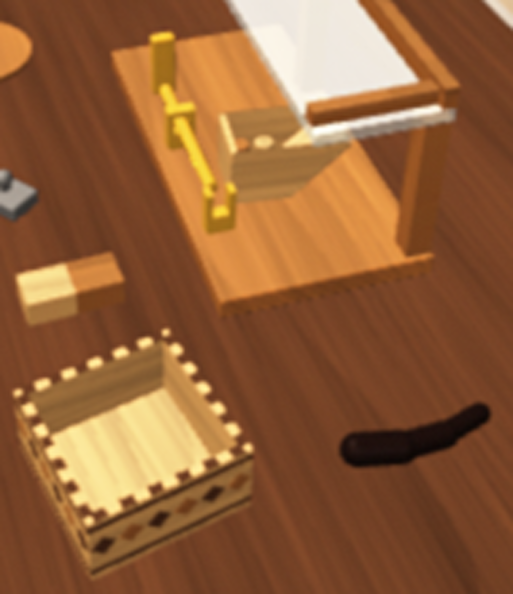

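```bash
cat > m2.py <<'E'
from h import *
def s(x,y): return (215+x/2.7)*S,(170+y/2.7)*S
show=[("top",(-75,235,20),236,303),("top",(110,235,20),246,198),("top",(-75,-135,20),454,314),
("top",(-5,135,160),285,245),("top",(-5,-135,160),467,255),
("side",(-75,-135,20),*s(220,302)),("side",(110,-135,20),*s(431,257)),("side",(-75,235,20),*s(113,52)),("side",(-5,-135,160),*s(313,138))]
p,r=fit(show,[.62,0,0,0]);print("show",p,np.degrees(p[3]));print(r)
SH=p
box=[("top",(60,60,60),486,349),("top",(60,-60,60),562,339),("top",(-60,-60,60),577,411),("top",(-60,60,60),502,424),
("side",(60,60,60),*s(167,334)),("side",(60,-60,60),*s(250,450)),("side",(-60,-60,60),*s(90,520)),("side",(-60,60,60),*s(17,395))]
p,r=fit(box,[.45,-.25,0,0.1]);print("box",p,np.degrees(p[3]));print(r)
p,r=fit([("top",(0,0,0),296,284),("side",(0,0,0),*s(162,37))],[.6,.1,0.1,0]);print("tab",p,r)
c,sn=np.cos(SH[3]),np.sin(SH[3]);d=p[:2]-SH[:2];print("tab in show",c*d[0]+sn*d[1],-sn*d[0]+c*d[1])
p,r=fit([("side",(-31,-30,55),*s(235,152)),("side",(-31,30,55),*s(220,115)),("side",(-31,-30,0),*s(243,201)),("top",(-31,30,55),358,277),("top",(-31,-30,55),391,281)],[.63,-.01,.02,-.05]);print("cup",p,r)
E
python3 m2.py
python3 - <<'E'
from h import *
def Rt(lean,flip):
    s,c=np.sin(lean),np.cos(lean); z=np.array([s,0,-c]); y=np.array([0,-1. if flip else 1,0]); return np.c_[np.cross(y,z),y,z]
Rs=R.from_euler("z",-.053).as_matrix()
for f in(0,1):
  for n,p in(("look",[-.11,.06,.2]),("tab",[-.05,.123,.094]),("pick",[.005,0,.053])):
    print(f,n,kin.inverse_kinematics(Rs@np.array(p)+[.631,-.0126,0],Rs@Rt(np.radians(37),f)))
E
```

```text
show [ 0.6316 -0.0131 -0.0008 -0.0498] -2.8535921356489395
[[-0.0053 -0.6457]
 [-0.4142 -0.6467]
 [ 0.2751 -0.3963]
 [-0.1104  0.4715]
 [ 0.1351 -0.135 ]
 [-0.5893 -0.0022]
 [ 0.5324 -0.261 ]
 [-1.2943 -0.4324]
 [-0.2046  3.7602]]
box [ 0.4407 -0.2616 -0.0041  0.168 ] 9.628230342137194
[[ 1.1661 -0.8233]
 [-0.8116 -2.4238]
 [-0.1327 -0.4639]
 [ 0.1486 -0.7367]
 [-0.706  -0.8915]
 [ 0.2785  0.3445]
 [-1.6563  2.7823]
 [-1.8238 -0.4228]]
tab [0.5868 0.112  0.1023 0.    ] [[ 0.1184 -0.6222]
 [-0.7582  0.1105]]
tab in show -0.05091488179914483 0.12272818938210851
0 look [-0.8408  0.1028  0.5227  2.4299  1.479   0.1801 -0.2399]
0 tab [-0.359   0.4507 -0.1178  2.3251  2.1173  0.4075 -0.9826]
0 pick [ 0.64    0.8498 -1.0637  2.2256  2.0433  0.821  -0.3406]
1 look None
1 tab [-0.467   0.4474  0.0189  2.334   2.2108  0.3614  2.0506]
1 pick [ 0.2719  0.6202 -0.5133  2.2527  2.3104  0.4917  2.3511]Traceback (most recent call last):
  File "m2.py", line 13, in <module>
    p,r=fit([("side",(-31,-30,55),*s(235,152)),("side",(-31,30,55),*s(220,115)),("side",(-31,-30,0),*s(243,201)),("top",(-31,30,
[... 797 characters left out ...]

    f_new = fun(x_new)
    self._update_fun()
    ~~~~~~~~~~~~~~~~^^
    self.f = self.fun_wrapped(xp_copy(self.x))
             ~~~~~~~~~~~~~~~~^^^^^^^^^^^^^^^^^
    return np.atleast_1d(self.fun(x))
                         ~~~~~~~~^^^
    return self.f(x, *self.args, **self.kwargs)
           ~~~~~~^^^^^^^^^^^^^^^^^^^^^^^^^^^^^^
  File "h.py", line 16, in f
    def f(p): return np.concatenate([(proj(place([np.array(l)/1e3],p),c)[0]-np.array([u,v])/S) for c,l,u,v in obs])
                                      ~~~~^^^^^^^^^^^^^^^^^^^^^^^^^^^^^^
  File "h.py", line 8, in proj
    m=eyes.camera_model(cam); V=m["view"] if T is None else T
ValueError: time passes only in moves, steps and waits
```

```bash
cat >> h.py <<'E'
CM={n:eyes.camera_model(n) for n in("top","side","wrist")}
def proj(P,cam,T=None):
    m=CM[cam]; V=m["view"] if T is None else T
    c=np.asarray(P)@V[:3,:3].T+V[:3,3]
    return np.c_[m["fx"]*c[:,0]/c[:,2]+m["cx"],m["fy"]*c[:,1]/c[:,2]+m["cy"]]
SH=np.array([.6316,-.0131,0]); YS=-.050; BOX=np.array([.441,-.262,0]); COA=np.array([.4388,.2908,0])
RS=R.from_euler("z",YS).as_matrix()
def sw(x,y,z): return SH+RS@(np.array([x,y,z])/1e3)
def Rt(lean,flip=0):
    s,c=np.sin(np.radians(lean)),np.cos(np.radians(lean)); z=np.array([s,0,-c]); y=np.array([0,-1. if flip else 1,0]); return np.c_[np.cross(y,z),y,z]
def st(tag=""):
    s=status.observe(); print(tag,"t",round(s["t"],2),"p",s["eef_pos"],"q",s["q"],"F",s["ft_force"],"gap",round(s["finger_gap"],4)); return s
def wview(s):  # world->camera for wrist
    T=np.eye(4);T[:3,:3]=s["tool_rot"];T[:3,3]=s["eef_pos"];return np.linalg.inv(T@CM["wrist"]["mount"])
def shot(name):
    s=status.observe(); im=eyes.snapshot("wrist"); V=wview(s); np.save(f"pics/{name}.npy",V)
    cv2.imwrite(f"pics/{name}.png",cv2.resize(im[:,:,::-1],(784,588),interpolation=cv2.INTER_CUBIC)); return V
E
python3 m2.py|tail -6
python3 - <<'E'
from h import *
bot.reach(sw(-80,110,190),RS@Rt(32)); st("look"); shot("w1")
bot.movel(sw(-50,117,112),rate=.2); st("abovetab"); shot("w2")
E
```

```text
tab in show -0.05091488179914483 0.12272818938210851
cup [ 0.6341 -0.0127  0.023  -0.0273] [[ 0.1285  0.5897]
 [-2.816  -0.9017]
 [-3.4107  0.775 ]
 [-0.8038 -1.1995]
 [ 2.3179 -3.2883]]
look t 2.21 p [0.5576 0.1019 0.1902] q [-0.7839  0.2021  0.417   2.2768  0.7276  0.2241  0.4501] F [ 0.1477 -0.5548 -0.6277] gap 0.0916Traceback (most recent call last):
  File "<stdin>", line 3, in <module>
cell.Unreachable: the arm cannot follow that straight line within its joint ranges
```

View pics/w1.png

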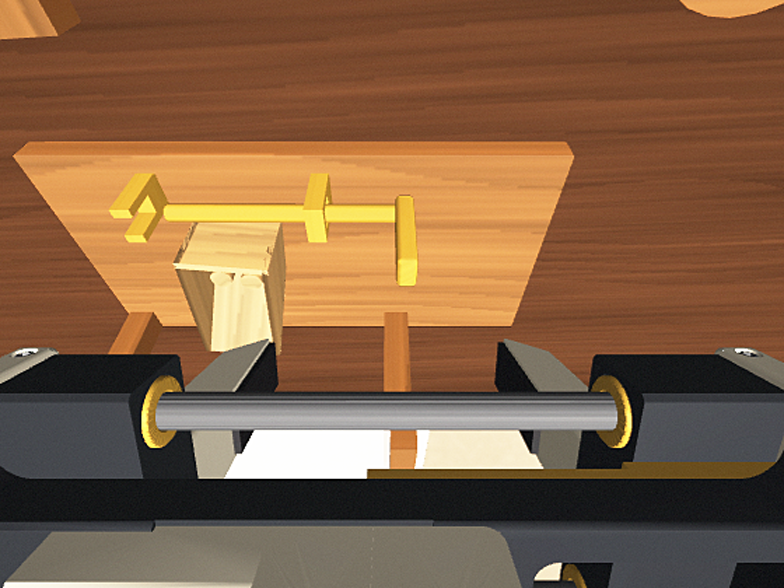

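```bash
cat > m3.py <<'E'
from h import *
V=np.load("pics/w1.npy")
for n,l,o in (("tab",(-50,123,105),(407,272)),("plinthFL",(-75,235,20),(574,156)),("plinthFR",(-75,-135,20),(14,156)),("cup bl",(-31,-30,75),(175,266)),("cup br",(-31,30,75),(272,274)),("cb l",(-31,-30,20),(193,226)),("cb r",(-31,30,20),(285,223)),("rodend",(-50,-32,48),(166,212)),("st66",(-50,66,62),(320,185))):
    print(n,proj([sw(*l)],"wrist",V)[0]*S,o)
def rs(p): return np.concatenate([proj(place([np.array(l)/1e3],[p[0],p[1],.02,p[2]]),"wrist",V)[0]*S-o for l,o in (((-31,-30,55),(175,266)),((-31,30,55),(272,274)),((-31,-30,0),(193,226)),((-31,30,0),(285,223)))])
r=least_squares(rs,[.63,-.013,-.05]);print("cup",r.x,r.fun)
for le in(20,26,32,38):
  for f in(0,1):
    print(le,f,[kin.inverse_kinematics(sw(-50,y,z),RS@Rt(le,f)) for y,z in((117,112),(117,94),(255,94))])
E
python3 m3.py
```

```text
tab [406.6347 280.5813] (407, 272)
plinthFL [574.207  160.6646] (574, 156)
plinthFR [ 10.4305 160.2625] (14, 156)
cup bl [167.5673 267.1821] (175, 266)
cup br [260.295  267.2229] (272, 274)
cb l [193.7752 214.6483] (193, 226)
cb r [275.3532 214.6951] (285, 223)
rodend [167.558  217.5892] (166, 212)
st66 [314.4536 231.4311] (320, 185)
cup [ 0.6371 -0.012  -0.1175] [ 0.1591  5.031  -3.9168  1.3997  7.2375 -7.511  -3.0522 -0.135 ]
20 0 [array([-0.4683,  0.4074,  0.1568,  2.1001,  0.213 ,  0.3206,  0.995 ]), array([-0.4716,  0.4386,  0.1625,  2.1145,  0.2231,  0.2754,  0.9802]), array([-0.7044,  0.5056,  0.1626,  1.982 ,  0.3253,  0.3923,  0.6632])]
20 1 [array([-1.0203,  0.569 ,  0.953 ,  2.1402, -0.9358,  0.452 , -1.033 ]), array([-0.8986,  0.5359,  0.7609,  2.1468, -0.8205,  0.3456, -1.1489]), array([-1.304 ,  0.7993,  1.1366,  2.0273, -1.0855,  0.6245, -1.1726])]
26 0 [array([-0.5732,  0.3973,  0.2517,  2.1925,  0.5059,  0.1646,  0.6767]), array([-0.5563,  0.4313,  0.2324,  2.205 ,  0.6967,  0.1269,  0.4802]), array([-0.8074,  0.4998,  0.2454,  2.0669,  0.6173,  0.2724,  0.3374])]
26
[... 407 characters left out ...]
156 ,  1.0479,  0.1292, -0.1518])]
32 1 [array([-0.5494,  0.3939,  0.1794,  2.2716,  1.7345,  0.1669,  2.5674]), array([-0.6325,  0.4403,  0.2901,  2.291 ,  2.2068,  0.1378,  2.0792]), array([-0.2697,  0.5537, -0.5261,  2.0929,  1.4669,  0.6261,  2.7056])]
38 0 [array([ 0.1099,  0.5028, -0.699 ,  2.2959,  1.8914,  0.6346, -0.656 ]), array([ 0.1039,  0.548 , -0.6987,  2.3073,  1.9569,  0.6713, -0.7176]), array([-0.1805,  0.6188, -0.7054,  2.1522,  1.7078,  0.8136, -0.6624])]
38 1 [array([-0.774 ,  0.435 ,  0.4289,  2.3656,  2.6572,  0.2497,  1.5925]), array([-0.6191,  0.4583,  0.2283,  2.3652,  2.4968,  0.3306,  1.7552]), array([-1.1423,  0.5783,  0.5902,  2.231 ,  2.1718,  0.1578,  1.8065])]
```

```bash
python3 - <<'E'
from h import *
im=cv2.imread("pics/w1.png")[195:365,150:310]; cv2.imwrite("pics/w1c.png",cv2.resize(im,None,fx=3.5,fy=3.5,interpolation=cv2.INTER_CUBIC))
bot.reach(sw(-50,117,138),RS@Rt(20)); st("above")
bot.movel(sw(-50,117,94),rate=.1); st("down")
r=bot.movel(sw(-50,285,94),rate=.1,max_force=14); s=st(f"pushed {r}")
print("tab show y",(RS.T@(s["eef_pos"]-SH))*1e3)
E
```

```text
above t 2.84 p [0.5874 0.1057 0.1377] q [-0.4464  0.3646  0.1269  2.076   0.226   0.3881  0.989 ] F [ 0.0118 -0.5366  0.737 ] gap 0.0919
down t 3.43 p [0.5874 0.1067 0.0945] q [-0.4636  0.4373  0.1508  2.114   0.2428  0.2775  0.9614] F [0.2012 0.2809 0.5693] gap 0.0921
pushed True t 4.69 p [0.594  0.2442 0.0933] q [-0.7601  0.5115  0.2366  1.9852  0.2347  0.3832  0.7458] F [-0.6186  1.0062  0.6035] gap 0.0915
tab show y [-50.4478 255.0626  93.2908]
```

View pics/w1c.png

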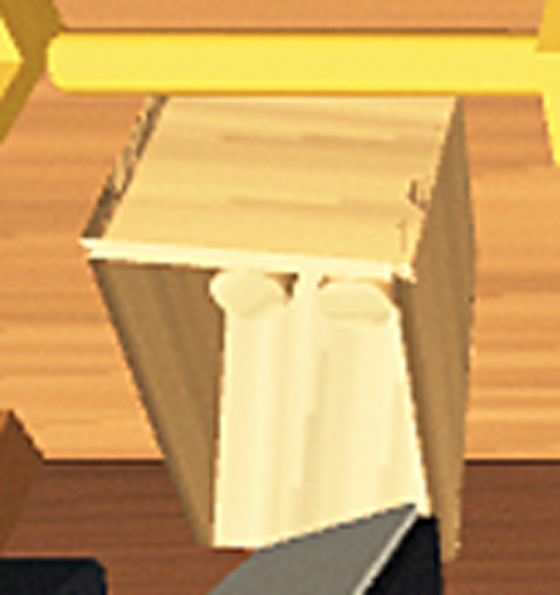

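```bash
cat > m4.py <<'E'
from h import *
V=np.load("pics/w1.npy")
c=lambda x,y:np.array((150+x/3.5,195+y/3.5))
L=[((-31,-30,55),c(82,240)),((-31,30,55),c(412,276)),((71,-30,54),c(206,547)),((71,30,54),c(457,557))]
def rs(p): return np.concatenate([proj(place([np.array(l)/1e3],[p[0],p[1],.02,p[2]]),"wrist",V)[0]*S-o for l,o in L])
r=least_squares(rs,[.63,-.013,-.05]);print("cup",r.x,r.fun)
E
python3 m4.py; python3 - <<'E'
from h import *
bot.movel(sw(-50,245,94),rate=.1); bot.movel(sw(-60,245,175),rate=.3); st("up")
Rz=R.from_euler("z",-.13).as_matrix()
for le in(38,42,46,50):
  T=Rz@Rt(le); g=sw(5,0,58)
  print(le,[kin.inverse_kinematics(g-T[:,2]*d,T) for d in(.12,.0)], kin.inverse_kinematics(g+[-.11,0,.088],T))
E
```

```text
cup [ 0.6323 -0.0119 -0.156 ] [-0.0604  0.9438  0.5664 -2.3216 -1.2307  0.5349  0.601   1.9438]
up t 5.37 p [0.5844 0.2354 0.1766] q [-0.7511  0.3707  0.2207  1.9444  0.2244  0.5569  0.7895] F [-1.324  -0.7137 -0.2955] gap 0.0916
38 [array([ 0.6284,  0.4728, -1.0557,  2.334 ,  1.7956,  0.6453, -0.411 ]), array([ 0.6031,  0.8453, -1.0657,  2.2309,  2.0288,  0.8926, -0.4268])] [ 0.6519  0.4291 -1.0517  2.4199  1.8788  0.6201 -0.5198]
42 [array([ 0.5983,  0.4997, -1.0551,  2.4069,  1.9856,  0.7395, -0.6164]), array([ 0.5955,  0.8772, -1.0678,  2.2792,  2.157 ,  0.9777, -0.5333])] [ 0.6245  0.4551 -1.0528  2.475   2.04    0.7172 -0.6914]
46 [array([ 0.5609,  0.5495, -1.0588,  2.4772,  2.1261,  0.88  , -0.7715]), array([ 0.5867,  0.9201, -1.0706,  2.3236,  2.2692,  1.0816, -0.6147])] None
50 [None, array([ 0.5774,  0.974 , -1.0737,  2.3637,  2.369 ,  1.1997, -0.6714])] None
```

```bash
cat >> h.py <<'E'
CUP=np.array([.6323,-.0119,.02]); YC=-.156
RC=R.from_euler("z",YC).as_matrix(); LEAN=39
E
python3 - <<'E'
from h import *
T=RC@Rt(LEAN); g=CUP+RC@np.array([.005,0,.037])
bot.movel(sw(-90,220,190),rate=.3); st("back")
bot.reach(g-T[:,2]*.125,T); st("pre"); shot("w3")
E
```

```text
back t 5.66 p [0.5514 0.2101 0.1892] q [-0.7619  0.2949  0.2311  2.0205  0.2449  0.5617  0.7802] F [ 0.3583 -0.1247 -0.1412] gap 0.0918
pre t 7.34 p [ 0.5597 -0.0002  0.1539] q [ 0.5984  0.4688 -1.0557  2.3502  1.812   0.6848 -0.4787] F [-0.6463  0.6354  0.2592] gap 0.0918
```

View pics/w3.png

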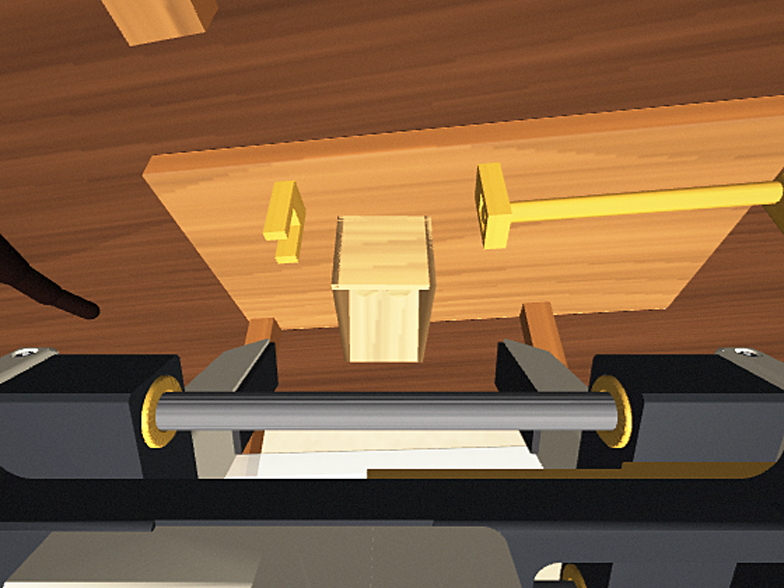

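```bash
python3 - <<'E'
from h import *
V1,V3=np.load("pics/w1.npy"),np.load("pics/w3.npy")
c=lambda x,y:np.array((150+x/3.5,195+y/3.5))
L=[(V1,(-31,-30,55),c(82,240)),(V1,(-31,30,55),c(412,276)),(V1,(71,-30,54),c(206,547)),(V1,(71,30,54),c(457,557)),
(V3,(-31,-30,55),(331.5,288)),(V3,(-31,30,55),(434.5,288)),(V3,(71,-30,54),(347,362)),(V3,(71,30,54),(426,362)),(V3,(-31,-30,0),(337,216)),(V3,(-31,30,0),(430,217))]
def rs(p): return np.concatenate([proj(place([np.array(l)/1e3],p),"wrist",V)[0]*S-o for V,l,o in L])
r=least_squares(rs,[.63,-.013,.02,-.15]);print("cup",r.x);print(r.fun.reshape(-1,2))
s=status.observe();T=s["tool_rot"];print("cup in tool", T.T@(r.x[:3]+RC@np.array([.005,0,.037])-s["eef_pos"]))
E
```

```text
cup [ 0.633  -0.0122  0.0196 -0.1469]
[[-0.0619  1.6082]
 [ 0.1131 -2.2832]
 [-0.179   0.8534]
 [ 1.3502  1.8848]
 [-0.6383 -1.432 ]
 [ 1.3739 -2.0229]
 [-0.4686  0.561 ]
 [-2.0867  0.2309]
 [ 0.2741  1.7359]
 [-0.0145  0.1001]]
cup in tool [-0.0003 -0.0006  0.1256]
```

```bash
cat >> h.py <<'E'
CUP=np.array([.633,-.0122,.0197]); YC=-.149
RC=R.from_euler("z",YC).as_matrix()
E
python3 - <<'E'
from h import *
T=RC@Rt(LEAN); g=CUP+RC@np.array([.005,0,.037])
print(bot.movel(g,T,rate=.13,max_force=12)); st("at")
bot.grasp(); st("grasped")
bot.movel(g+RS@[-.004,0,.008],rate=.08); s=st("lift")
bot.movel(g+RS@[-.11,0,.09],rate=.15); st("out")
Rc=lambda psi,th:(R.from_euler("z",psi,degrees=True)*R.from_euler("y",th,degrees=True)).as_matrix()
for psi in(40,60,80,100,-80,-100,-120):
  print(psi,[None if (q:=kin.inverse_kinematics(BOX+[0,0,h]+Rc(psi,th)@np.array([-.066,0,-.016]),Rc(psi,th)@Rt(LEAN))) is None else q.round(2).tolist() for th,h in((0,.12),(40,.09),(80,.075),(112,.075))])
E
```

```text
False
at t 8.51 p [ 0.6378 -0.0126  0.0573] q [ 0.5154  0.7814 -0.9397  2.2444  2.0811  0.8323 -0.5533] F [ 0.2556 -0.4735 -0.0308] gap 0.0918
grasped t 9.12 p [ 0.638  -0.0132  0.0569] q [ 0.5156  0.7822 -0.939   2.2438  2.0815  0.8329 -0.5532] F [-2.5181 -1.5434  3.624 ] gap 0.0597
lift t 9.38 p [ 0.6337 -0.0127  0.0647] q [ 0.5209  0.7608 -0.946   2.2505  2.0633  0.8214 -0.5468] F [ 0.0833 -1.0433 -3.756 ] gap 0.0597
out t 10.42 p [ 0.5284 -0.0076  0.1466] q [ 0.6374  0.4534 -1.0864  2.4255  1.8798  0.6895 -0.5596] F [ 0.417   0.5106 -2.5197] gap 0.0597
40 [[1.51, 0.65, -0.7, 2.05, -0.47, 0.66, -2.71], [-0.24, 0.64, 1.16, 2.08, -0.73, 0.92, -2.69], [0.69, 0.81, -0.88, 1.74, 0.88, 1.67, 1.74], [0.2, 0.99, -0.36, 1.54, 0.8, 1.94, 1.78]]
60 [[1.42, 0.76, -0.7, 1.82, -0.23, 0.93, -2.69], [-0.02, 0.5, 0.77, 2.02, -0.46, 0.8, -2.64], [0.66, 0.74, -0.89, 1.9, 1.03, 1.54, 1.9], [0.3, 1.0, -0.69, 1.78, 1.08, 1.99, 1.67]]
80 [[1.3, 0.85, -0.71, 1.6, -0.08, 1.19, -2.59], [0.24, 0.45, 0.4, 1.96, -0.22, 0.77, -2.56], [0.69, 0.67, -0.93, 2.07, 1.2, 1.41, 2.04], [0.24, 0.93, -0.69, 2.05, 1.25, 1.87, 1.64]]
100 [[1.15, 0.93, -0.71, 1.42, 0.05, 1.42, -2.45], [0.5, 0.45, 0.03, 1.9, 0.0, 0.78, -2.45], [0.75, 0.59, -0.96, 2.23, 1.4, 1.23, 2.18], [0.17, 0.88, -0.67, 2.34, 1.46, 1.77, 1.56]]
-80 [[0.53, 0.63, -0.94, 2.29, 1.31, 1.25, -1.17], [0.97, 0.49, -0.83, 2.02, 0.47, 0.84, 0.05], [1.24, 0.91, -0.95, 1.6, 0.1, 1.35, 0.5], [1.13, 1.14, -0.64, 1.28, -0.28, 1.79, 0.76]]
-100 [[0.45, 0.69, -0.83, 2.06, 1.1, 1.36, -1.23], [0.93, 0.51, -0.81, 1.98, 0.47, 0.85, -0.31], [1.42, 0.92, -1.08, 1.73, 0.11, 1.12, 0.23], [1.49, 1.26, -1.08, 1.49, -0.12, 1.44, 0.42]]
-120 [[0.42, 0.76, -0.72, 1.83, 0.92, 1.46, -1.29], [0.94, 0.55, -0.84, 1.93, 0.51, 0.88, -0.69], [1.56, 0.9, -1.17, 1.88, 0.12, 0.85, -0.04], [1.68, 1.2, -1.08, 1.74, -0.25, 1.08, 0.44]]
```

```bash
cat >> h.py <<'E'
PSI=-80.4
Rcup=lambda psi,th:(R.from_euler("z",psi,degrees=True)*R.from_euler("y",th,degrees=True)).as_matrix()
def pour(th,h,back=.014,psi=PSI):
    Rc=Rcup(psi,th); hd=Rcup(psi,0)[:,0]
    return BOX+[0,0,h]-back*hd+Rc@np.array([-.066,0,-.016]), Rc@Rt(LEAN)
E
python3 - <<'E'
from h import *
bot.movel(*pour(0,.145),rate=.12); st("over")
bot.movel(*pour(20,.12),rate=.08); st("20"); bot.movel(*pour(38,.085),rate=.08); st("38")
for th in(60,80,100,112): print(th,kin.inverse_kinematics(*pour(th,.07)))
cv2.imwrite("pics/s2.png",cv2.resize(eyes.snapshot("side")[160:400,180:420,::-1],None,fx=2.4,fy=2.4,interpolation=cv2.INTER_CUBIC))
E
```

```text
over t 12.26 p [ 0.4277 -0.1828  0.1291] q [ 0.4668  0.5375 -0.889   2.2708  1.2153  1.2104 -1.1052] F [-0.9696  0.1089 -2.4956] gap 0.0597
20 t 12.82 p [ 0.4268 -0.1822  0.1275] q [ 0.8301  0.482  -1.0121  2.168   0.9617  0.9607 -0.6383] F [ 0.0841 -0.0141 -2.5609] gap 0.0599
38 t 13.32 p [ 0.4278 -0.186   0.1124] q [ 1.0979  0.613  -1.1233  2.0496  0.7257  0.9362 -0.256 ] F [ 0.233   0.9674 -2.4278] gap 0.0594
60 [ 1.2804  0.8271 -1.1867  1.8401  0.4579  1.1171  0.1146]
80 [ 1.3182  1.0022 -1.1449  1.6279  0.2441  1.3465  0.3353]
100 [ 1.3215  1.2116 -1.1319  1.4194  0.1033  1.5937  0.4135]
112 [ 1.3084  1.3311 -1.1146  1.3037  0.0123  1.7308  0.4336]
```

View pics/s2.png

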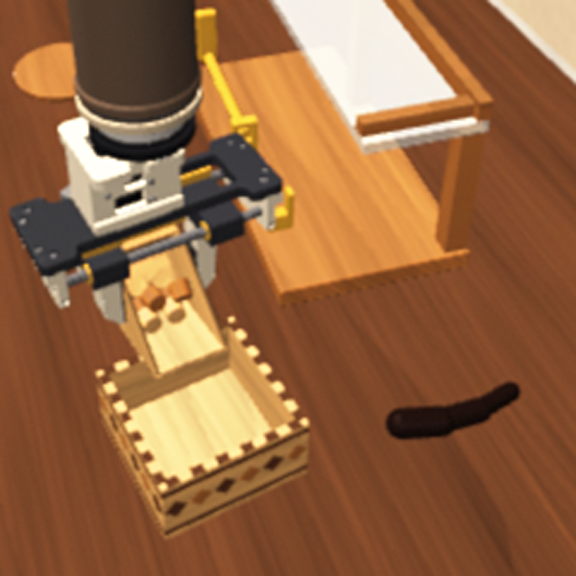

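```bash
python3 - <<'E'
from h import *
for th,h in((48,.078),(58,.07),(68,.066),(78,.066),(88,.066),(98,.066),(108,.066),(114,.066)):
    bot.movel(*pour(th,h,back=.012),rate=.035)
st("poured"); bot.sleep(.8); st()
cv2.imwrite("pics/s3.png",cv2.resize(eyes.snapshot("side")[200:400,200:400,::-1],None,fx=2.8,fy=2.8,interpolation=cv2.INTER_CUBIC))
E
```

```text
poured t 16.87 p [ 0.4412 -0.2618  0.133 ] q [ 1.3223  1.3918 -1.1807  1.2783  0.0501  1.7583  0.3848] F [ 0.4242  0.7105 -2.3304] gap 0.0601
 t 17.67 p [ 0.441  -0.2622  0.1327] q [ 1.3224  1.393  -1.1799  1.2769  0.0492  1.7599  0.385 ] F [-0.0512  0.4758 -1.1863] gap 0.0602
```

View pics/s3.png

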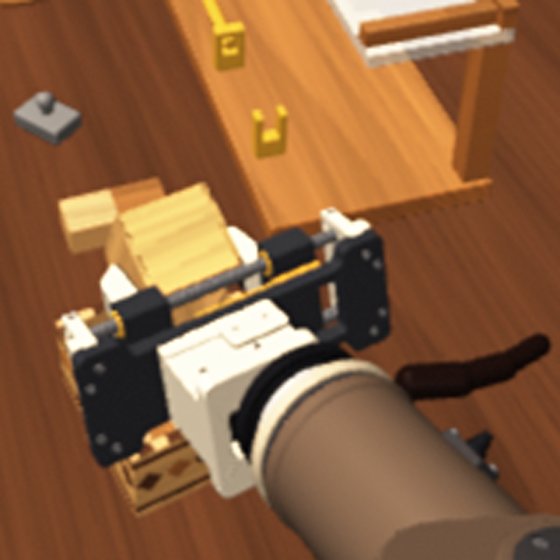

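```bash
python3 - <<'E'
from h import *
for th in(106,114,106,114): bot.movel(*pour(th,.07,back=.012),rate=.15)
bot.sleep(.4)
bot.movel(*pour(95,.11,back=.03),rate=.12); bot.movel(*pour(65,.13,back=.06),rate=.12); bot.movel(*pour(40,.14,back=.10),rate=.12); st("back40")
a=cv2.resize(eyes.snapshot("side")[170:400,180:400,::-1],(560,586),interpolation=cv2.INTER_CUBIC)
b=cv2.resize(eyes.snapshot("top")[220:320,335:425,::-1],(230,256),interpolation=cv2.INTER_CUBIC)
m=np.zeros((586,795,3),np.uint8);m[:,:560]=a;m[:256,562:792]=b;cv2.imwrite("pics/s4.png",m)
for psi in range(0,181,20):
  Rc=Rcup(psi,0); print(psi,[None if (q:=kin.inverse_kinematics(COA+Rc@[-.02+.005,0,.0]+[0,0,.008+.037+d],Rc@Rt(LEAN))) is None else q.round(2).tolist() for d in(.06,.0)])
E
```

```text
back40 t 21.23 p [ 0.4144 -0.104   0.1696] q [ 1.0264  0.437  -1.1326  2.0596  0.4679  0.9443 -0.1897] F [-1.2306 -0.4729 -1.8386] gap 0.0596
0 [[-0.35, 0.6, -0.99, 2.37, 1.6, 1.11, -0.95], [-0.64, 0.64, -0.61, 2.42, 1.77, 0.97, -1.2]]
20 [[-0.5, 0.41, -0.54, 2.51, 2.07, 0.66, -1.01], [-0.44, 0.63, -0.65, 2.54, 2.2, 0.89, -1.13]]
40 [[0.15, 0.56, -1.05, 2.5, 2.29, 0.6, -0.59], [0.09, 0.78, -1.02, 2.54, 2.4, 0.84, -0.63]]
60 [[0.38, 0.6, -1.04, 2.42, 2.59, 0.24, -0.35], [0.39, 0.85, -1.1, 2.45, 2.47, 0.48, -0.12]]
80 [[0.24, 0.53, -0.66, 2.27, -1.24, 0.29, -2.43], [0.49, 0.88, -1.06, 2.28, 1.59, 0.12, 1.16]]
100 [[0.19, 0.59, -0.57, 2.09, -0.73, 0.58, -2.62], [0.22, 0.73, -0.61, 2.11, -0.72, 0.44, -2.56]]
120 [[0.11, 0.67, -0.51, 1.9, -0.49, 0.85, -2.58], [0.11, 0.77, -0.52, 1.92, -0.47, 0.74, -2.54]]
140 [[0.02, 0.75, -0.5, 1.71, -0.3, 1.09, -2.5], [0.02, 0.84, -0.49, 1.73, -0.28, 1.0, -2.47]]
160 [[-0.07, 0.83, -0.52, 1.55, -0.14, 1.3, -2.39], [-0.08, 0.9, -0.51, 1.57, -0.11, 1.22, -2.37]]
180 [[-0.17, 0.89, -0.56, 1.42, 0.02, 1.48, -2.25], [-0.18, 0.96, -0.54, 1.44, 0.05, 1.4, -2.23]]
```

View pics/s4.png

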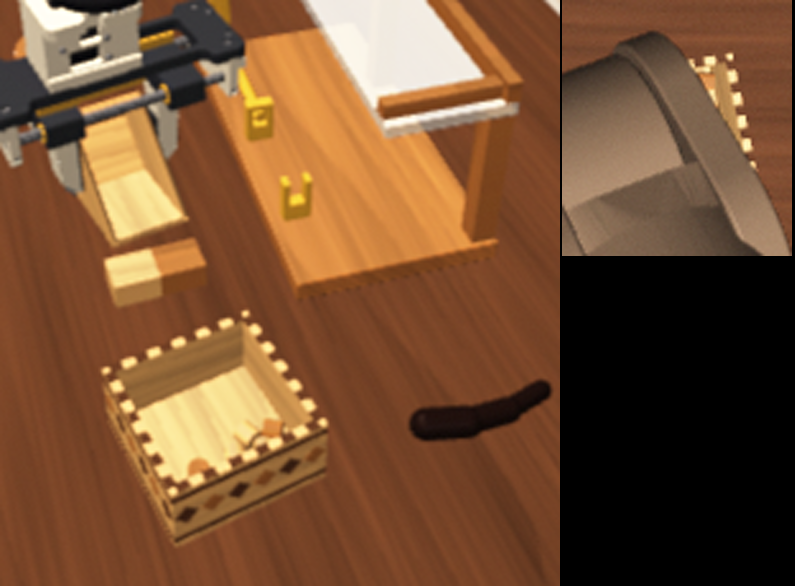

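```bash
python3 - <<'E'
from h import *
p=status.observe()["eef_pos"]
bot.movel(p+[-.0,.03,.03],Rcup(PSI,0)@Rt(LEAN),rate=.08); st("upright")
def pl(psi,d):
    Rc=Rcup(psi,0); return COA+Rc@[.005,0,0]+[0,0,.008+.0372+d],Rc@Rt(LEAN)
for psi in(-80,-60,-40,-20,0):
    print(psi,[None if (q:=kin.inverse_kinematics(*pl(psi,d))) is None else q.round(2).tolist() for d in(.15,.06,0)])
for psi in(-40,-20,-60,0):
    try: bot.movel(*pl(psi,.1),rate=.18)
    except bot.Unreachable as e: print(psi,e); continue
    st(f"over coaster {psi}"); break
E
```

```text
upright t 22.41 p [ 0.4145 -0.0754  0.1991] q [ 0.2614  0.4039 -0.9308  2.1786  0.9308  1.3275 -1.0542] F [ 0.755  -0.576  -0.9977] gap 0.0598
-80 [[-0.39, 0.81, -1.0, 1.61, 0.85, 1.81, -1.4], [-0.41, 0.93, -0.96, 1.66, 0.92, 1.71, -1.5], [-0.42, 1.01, -0.93, 1.69, 0.98, 1.66, -1.55]]
-60 [[-0.38, 0.75, -1.05, 1.77, 0.98, 1.71, -1.22], [-0.41, 0.88, -1.01, 1.83, 1.07, 1.64, -1.35], [-0.44, 0.96, -0.96, 1.85, 1.14, 1.59, -1.42]]
-40 [[-0.34, 0.67, -1.11, 1.94, 1.11, 1.57, -1.04], [-0.4, 0.82, -1.04, 2.01, 1.23, 1.53, -1.2], [-0.44, 0.91, -0.98, 2.03, 1.31, 1.49, -1.29]]
-20 [[-0.25, 0.58, -1.17, 2.11, 1.25, 1.38, -0.84], [-0.34, 0.75, -1.08, 2.18, 1.41, 1.38, -1.05], [-0.41, 0.86, -0.99, 2.21, 1.51, 1.37, -1.18]]
0 [[-0.07, 0.5, -1.25, 2.25, 1.41, 1.12, -0.63], [-0.23, 0.69, -1.12, 2.34, 1.63, 1.2, -0.89], [-0.31, 0.82, -1.02, 2.37, 1.77, 1.25, -1.04]]
over coaster -40 t 24.6 p [0.4428 0.2869 0.1454] q [-0.4052  0.714  -1.0117  1.9843  1.1521  1.495  -1.1115] F [ 0.3422 -0.6086 -2.3399] gap 0.0596
```

```bash
python3 - <<'E'
from h import *
def pl(psi,d):
    Rc=Rcup(psi,0); return COA+Rc@[.005,0,0]+[0,0,.008+.0372+d],Rc@Rt(LEAN)
bot.movel(*pl(-40,.012),rate=.12); st("near")
print(bot.movel(*pl(-40,-.005),rate=.025,max_force=4)); s=st("touch")
bot.open_jaws(); bot.sleep(.3); st("open")
T=pl(-40,0)[1]; p=status.observe()["eef_pos"]
bot.movel(p-T[:,2]*.1,T,rate=.12); bot.movel(status.observe()["eef_pos"]+[-.08,-.16,.12],rate=.25); st("away")
a=cv2.resize(eyes.snapshot("side")[120:400,150:400,::-1],(500,560),interpolation=cv2.INTER_CUBIC)
t=eyes.snapshot("top")[:,:,::-1]
m=np.zeros((560,795,3),np.uint8);m[:,:500]=a
m[:280,505:785]=cv2.resize(t[230:330,330:430],(280,280),interpolation=cv2.INTER_CUBIC)
m[285:555,505:785]=cv2.resize(t[190:310,100:225],(280,270),interpolation=cv2.INTER_CUBIC);cv2.imwrite("pics/f.png",m)
E
```

```text
near t 25.48 p [0.4427 0.2879 0.0576] q [-0.4649  0.8563 -0.9331  2.0293  1.2691  1.4438 -1.2641] F [-0.5699 -0.3656 -1.4561] gap 0.0601
True
touch t 26.01 p [0.4428 0.2876 0.0447] q [-0.473   0.8785 -0.9206  2.0334  1.2876  1.438  -1.2852] F [-1.1181  0.6888  3.1295] gap 0.0599
open t 27.02 p [0.4425 0.2873 0.0444] q [-0.4725  0.8783 -0.9205  2.0337  1.2868  1.4369 -1.2847] F [ 0.1299  0.0044 -0.1359] gap 0.0919
away t 29.02 p [0.315  0.1671 0.2415] q [-0.2147  0.2826 -1.2153  2.2443  0.8282  1.3766 -1.0164] F [0.5572 0.5878 0.5947] gap 0.092
```

View pics/f.png

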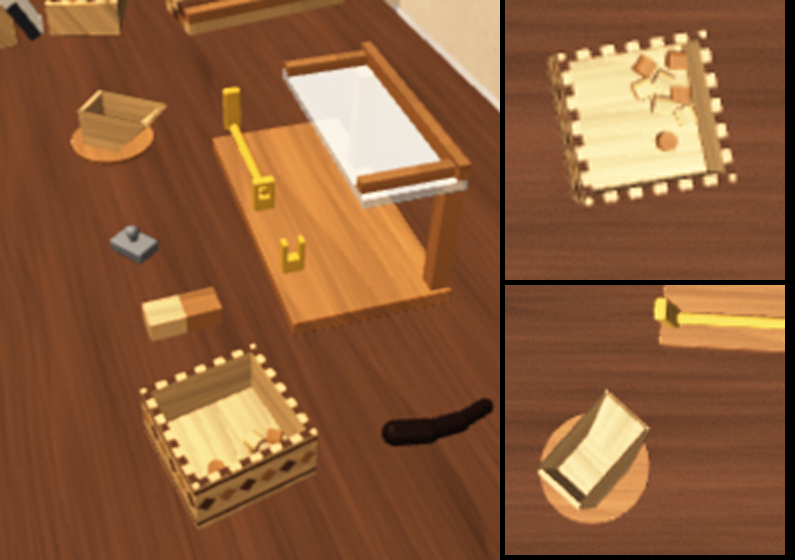

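The picture shows the empty cup upright on the coaster. The wooden pieces lie in the box's far corner with none outside it. The bolt is drawn, and the other bench things look undisturbed.

```bash
python3 -c "
from cell import bot
print(bot.close_job())"
```

```text
the job is handed in; nothing more can be done
None
```

The job is handed in after about 29 s of robot time: bolt drawn fully back to its stop, cup emptied into the yosegi box with no pieces seen outside it (overlap kept me from counting all eight), and the empty cup standing upright on the coaster.

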